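Pin the supply-box lid open at the packing bench

ROBOT

A 7-joint arm with a two-finger parallel gripper is mounted at the origin on the work surface. World frame = base frame: x ahead of the robot, y to its left, z up, the work surface at z = 0. Lengths are in m, angles in rad, forces in N, time in s.
With the tool pointing down it reaches from about 0.425 to 0.875 m from the base axis. Payload 8.4 kg.
Tool frame: the origin (TCP) lies midway between the tips of the shut fingers; the grasp point (between the pads) lies r.grip_point_offset behind it (r.grip_point_offset is the distance from the TCP to the grasp point, in m); z points along the fingers, y is the line along which they close (so a half turn about z gives the same grasp; the last joint's range is limited). The gripper opens to 85 mm and grips with 20 to 120 N. Pads are 22 mm wide; open, the fingers measure 114 mm over their backs; the gripper's body (76 mm by 85 mm) begins 54 mm behind the grasp point. The pads swing forward as they close: fully open they stand 13 mm farther back than shut.
Start: joints at [1.028, 0.333, 0.04, 1.465, -0.013, 1.343, -0.059], TCP at [0.279, -0.587, 0.231] pointing down, gripper open.
Joint ranges: [-2.58, 2.58], [-0.38, 2.09], [-1.3, 1.39], [0.25, 2.4], [-1.5, 4.64], [0.08, 2.09], [-2.65, 2.65]. Speed limits (rad/s): [2.22, 2.22, 2.79, 2.79, 3.14, 3.14, 3.14].

INTERFACE

Orientations are given as [roll, pitch, yaw] about the fixed x, y, z axes, in that order (R = Rz(yaw) Ry(pitch) Rx(roll)).
In Python, from cell import r gives the robot as it stands.
- The arm moves only by the tool play_rows, never from a script. Its arguments are lists of equal length, an entry for each row: "slide": the shift along the tool's x, y, z in cm, a list of three; "dr": the turn, a rotation vector about the tool's x, y, z in degrees, a list of three; "fingers": the opening in per cent of the stroke, from 0 (shut) to 100 (fully open). In form: {"slide": [[x, y, z], ...], "dr": [[rx, ry, rz], ...], "fingers": [fingers, ...]}. A call has exactly 8 rows; each row shifts and turns the commanded pose from where the row before left it, along the tool's axes as they then stand; what a row does not reach is not made up. A row lasts 1/10 s, in which the tool goes at most 50 mm and 8.59 degrees, less where a joint would pass 70% of its speed; a pose out of reach is approached as far as the arm can. A call is refused whole if a number of a shift passes 5 or a number of a turn 8.59, either way. A call with a gripper value outside its range is refused whole. The fingers move at their own pace and stop on an object; the grip force is fixed at half the most. Time passes only in rows, so rows that do not move let the fingers close, or fill a call up. It gives the time, the measured TCP pose, the force, the opening and the grip force at its end, in the units of the state.
- r.get_obs(): the state, without advancing time (a new reading comes with each control period).
- r.read_camera(name): name is "scene" or "side" or "wrist"; returns a dict with "color" (420x560x3 uint8, blue, green, red), "depth" (420x560 float32, m along the optical axis (not along the pixel's ray), 0 where there is no reading), "camera_matrix" (3x3 intrinsics, pixels), "dist_coeffs" ([k1, k2, p1, p2, k3] as OpenCV has them; the pictures are not rectified), "world_from_camera" (4x4, takes a point from camera to world coordinates). Camera axes: x right, y up, looking along -z (the intrinsics and any distortion apply to the point x, -y, -z); pixel columns grow to the right and rows downward; lengths in m; the calibration is good to about 2 mm. A picture is of the moment at which its call begins.
- r.close_job(): hands the job in; it is judged then, once.
The state is a dict: "clock": time; "qpos": joint angles; "qvel": joint speeds; "joint_torque": joint torques, N m; "tcp_pos": TCP position; "tool_rot": TCP orientation; "contact_force": force on the tool from outside, world axes, zero at the start; "ft_torque": the same for the moment, N m; "width": finger opening in m; "finger_force": force on a finger pad.
Only numpy, scipy, OpenCV 4.12 (cv2) and the standard library are available. Lean on these libraries where they do the work, as an engineer would, in place of code of your own. Each camera call takes 0.05 s, during which the arm holds its last target. There are 200 camera calls.

TASK

Open the blue supply box by lifting its lid right over until it rests on its stop. Then take the red-headed lock pin out of its black holder and push it straight down through the steel plate on the lid and the yellow bracket beneath it, until its collar sits flat on the plate, and let go, so that the lid cannot fall shut. Leave the carton, the tape roll and the basket where they are.

Things in the scene. Friction and masses are not known exactly. Their poses are not given: they have to be found in the camera images.
- supply_box: Blue plastic box fixed to the bench, 150 (x) x 200 (y) x 110 mm high. Origin: centre of its underside; its x axis points from its front (handle side) to its hinge side, z up. A yellow steel bracket stands out from its -y side beside the hinge line: a horizontal shelf 30 mm (x) x 90 mm (y) x 14 mm thick, its top 159 mm above the bench.
- lid (a joint): Opening angle of the box's lid (0.35 kg) in rad: 0 shut, 1.8 on its stop (leaning about 13 degrees past upright). The hinge is free: the lid falls shut if let go before upright and falls back on its stop after it. Lid 152 mm deep, 204 mm wide, 8 mm thick, hinged on the box's +x upper edge.
- lid_handle (a point): Middle of the black handle bar of the lid: round bar 12 mm thick, 110 mm long, parallel to the hinge, lying in the plane of the lid, 53 mm in front of the lid's front edge, 205 mm from the hinge axis. It is one side of an open loop: clear space between bar and lid edge about 45 mm, between the loop's two side rods 98 mm. At shut it is 119 mm above the bench. It moves with the lid.
- lid_hinge (a point): Middle of the hinge line of the lid, at 75 mm along the box's +x and 115 mm above the bench (underside of the lid); the hinge runs along the box's y axis.
- lid_plate (a point): Centre of the hole in the steel plate that stands out from the lid's -y edge, 65 mm beyond the edge of the box (moves with the lid). Plate 36 x 90 mm, 8 mm thick, hole diameter 17 mm. With the lid on its stop the plate lies level, its top 169 mm above the bench and 2 mm clear above the bracket, the two holes in line; this point is then 165 mm above the bench, directly above bracket_hole.
- bracket_hole (a point): Mouth of the hole in the yellow bracket, on the shelf's top face, at x +75, y -165 mm from the box's origin, 159 mm above the bench; diameter 17 mm, vertical, right through the 14 mm shelf, free space below. A low yellow upstand (the stop, 169 mm above the bench) stands at its +x side, 19 mm from the hole's centre.
- pin: Steel lock pin with a red head, 100 mm long, about 0.12 kg, standing upright in its holder. Origin at its pointed tip, z axis up towards the head. Shaft diameter 14 mm and 55 mm long, its lowest 10 mm tapering to 6 mm; then a collar of diameter 32 mm, 5 mm thick; then the cylindrical red head, diameter 24 mm, 40 mm tall (60 to 100 mm from the tip).
- pin_tip (a point): The tip of the pin (its origin).
- pin_collar (a point): Centre of the underside of the pin's collar, 55 mm above the tip.
- pin_holder: Fixed black plastic block 70 x 70 x 62 mm high with a vertical hole of 17 mm, in which the pin stands with its collar on the block, tip 7 mm above the bench, top of the head 107 mm above it. Origin: centre of its underside.
- carton: Brown carton 100 x 75 x 50 mm, 0.3 kg; origin at the centre of its underside. To be left alone.
- tape_roll: Orange ring-shaped roll of tape lying flat, diameter 100 mm, 48 mm high; origin at the centre of its underside. To be left alone.
- basket: Green plastic basket 140 x 220 x 70 mm with small white slats on its sides, and paper inside; origin at the centre of its underside. To be left alone.
Things that resemble listed ones, but are neither listed nor needed, are in the scene too. There is more than one size of the pin; the one meant has the size given above.

How it is judged:
By the outcome, as a careful person would: the job done as asked, in the order asked, and still so for the second after the job is handed in, with the robot touching nothing.
It also fails if it takes over 70 s, if anything falls off the work surface, if the arm or the gripper's body presses on something with over 40 N, if the wrist force passes 120 N, or if a joint passes its speed limit or range.

## Working session

There is one attempt and no reset: what is moved stays moved. The work goes in short steps, Python scripts to look and compute and a tool call to move; the robot and the scene stay as the last step left them, time stands still between calls to the robot, and variables do not carry over. Pictures are saved under pics/ and viewed, at most 10 in all, crops included, and the job is handed in when it is done.

Besides the shell and the picture viewer there is one more tool, called by a JSON object that holds its "fn" and its "kwargs", one argument or row to a line. play_rows: Moves the arm, as the interface text tells. Its arguments: {"type":"object","properties":{"slide":{"type":"array"},"dr":{"type":"array"},"fingers":{"type":"array"}},"required":["slide","dr","fingers"]}

```bash
ls; mkdir -p pics; cat > h.py <<'E'
import numpy as np, cv2, pickle
from cell import r
def cam(n):
    d=r.read_camera(n); pickle.dump(d,open(f'{n}.pkl','wb')); return d
def load(n): return pickle.load(open(f'{n}.pkl','rb'))
def ray(d,u,v):
    p=cv2.undistortPoints(np.array([[[u,v]]],float),d['camera_matrix'],np.array(d['dist_coeffs']))[0,0]
    T=np.array(d['world_from_camera']); return T[:3,3],T[:3,:3]@np.array([p[0],-p[1],-1.])
def onz(d,u,v,z):
    o,k=ray(d,u,v); return o+k*(z-o[2])/k[2]
def bydepth(d,u,v):
    o,k=ray(d,u,v); return o+k*d['depth'][int(v),int(u)]
def cloud(d):
    h,w=d['depth'].shape; uu,vv=np.meshgrid(np.arange(w),np.arange(h))
    p=cv2.undistortPoints(np.stack([uu,vv],-1).reshape(-1,1,2).astype(float),d['camera_matrix'],np.array(d['dist_coeffs'])).reshape(h,w,2)
    T=np.array(d['world_from_camera']); k=np.stack([p[...,0],-p[...,1],-np.ones((h,w))],-1)@T[:3,:3].T
    return T[:3,3]+k*d['depth'][...,None]
E
python3 - <<'E'
from h import *
for n in('scene','side'):
    d=cam(n); cv2.imwrite(f'pics/{n}0.png',d['color']); print(n,np.round(d['world_from_camera'],2).tolist())
print(r.get_obs(), r.grip_point_offset)
E
```

```text
pics
scene [[0.06, -0.56, 0.83, 1.47], [1.0, 0.04, -0.04, -0.11], [-0.01, 0.83, 0.56, 0.75], [0.0, 0.0, 0.0, 1.0]]
side [[0.91, 0.32, -0.28, 0.33], [-0.42, 0.69, -0.58, -0.56], [0.0, 0.65, 0.76, 0.74], [0.0, 0.0, 0.0, 1.0]]
{'clock': 0.1, 'qpos': array([ 1.02781539,  0.33381648,  0.03985699,  1.4661853 , -0.01338568,
        1.34331003, -0.05850191]), 'qvel': array([-0.00031266,  0.0001971 , -0.00060399, -0.00268903, -0.00070819,
        0.00086221, -0.00035129]), 'joint_torque': array([ 4.41991069e-03, -6.60013533e+01,  1.37023363e+00, -4.06478262e+01,
        1.70723267e-02,  8.85960268e-03,  1.76113912e-05]), 'tcp_pos': array([ 0.27888461, -0.5866694 ,  0.23052414]), 'tool_rot': array([-3.14014287e+00,  1.04650371e-04,  4.43782119e-01]), 'contact_force': array([ 0.01392481,  0.67308229, -0.09932248]), 'ft_torque': array([ 0.01376628,  0.04681305, -0.02070601]), 'finger_force': 0.0, 'width': 0.08542616619224802} 0.0187
```

View pics/scene0.png

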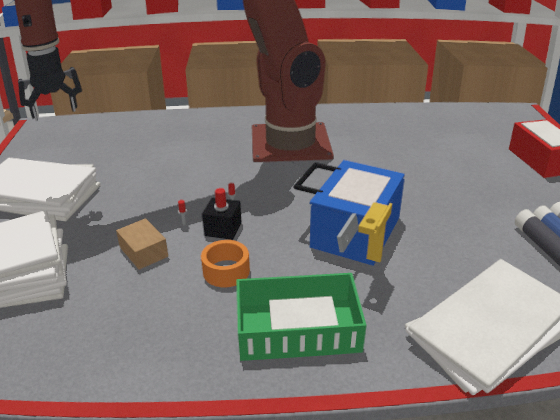

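View pics/side0.png

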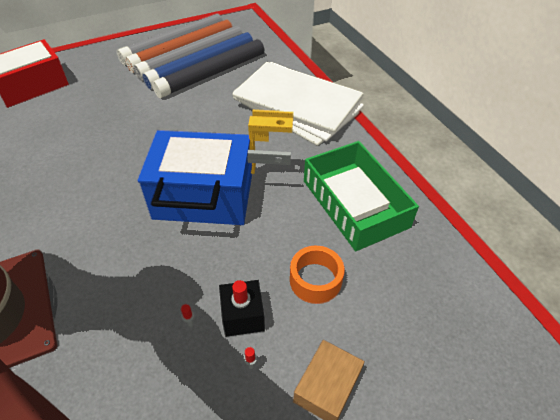

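Scene view: the wanted pin stands in the black holder at scene (221,197) / side (240,292). Lookalikes are the small red-headed pins at scene (182,207) / side (250,355) and scene (232,188) / side (186,312). The box is at side (200,175), its handle at side (186,195), the bracket at (270,122), and the steel plate at (270,157).

```bash
python3 - <<'E'
from h import *
for n in('side','scene'):
    d=load(n); P=cloud(d); c=d['color']; hsv=cv2.cvtColor(c,cv2.COLOR_BGR2HSV); H,S,V=[hsv[...,i].astype(int) for i in range(3)]
    z=P[...,2]; ok=d['depth']>0
    near=ok&(abs(P[...,0]-.5)<.5)&(abs(P[...,1])<.6)
    def comps(m,name,mn=15):
        k,l,s,cc=cv2.connectedComponentsWithStats(m.astype(np.uint8))
        for i in range(1,k):
            if s[i,4]>mn:
                q=P[l==i]; print(n,name,'px',cc[i].round(),s[i,4],'med',np.median(q,0).round(4),'zmax',np.percentile(q[:,2],97).round(4),'x',np.percentile(q[:,0],[2,98]).round(3),'y',np.percentile(q[:,1],[2,98]).round(3))
    comps(near&((H<6)|(H>174))&(S>170)&(V>80)&(z>.0),'red')
    red=near&((H<6)|(H>174))&(S>170)
    comps(near&(abs(H-25)<6)&(S>170)&(V>80),'yel',40)
    comps(near&(abs(z-.107)<.002)&red,'headtop',3)
    # lid top
    blue=near&(abs(H-112)<12)&(S>150)&(z>.112)&(z<.13)
    q=P[blue]; rc=cv2.minAreaRect((q[:,:2]*1000).astype(np.float32)); print(n,'lid',rc,cv2.boxPoints(rc).round(1).tolist(),np.median(q[:,2]))
    blk=near&(V<50)&(abs(z-.062)<.004)
    comps(blk,'blk',40)
    q=P[blk&(np.linalg.norm(P[...,:2]-P[blk][:,:2].mean(0),axis=-1)<.07)]
    if len(q)>5: print(n,'holder',cv2.minAreaRect((q[:,:2]*1000).astype(np.float32)))
    hb=near&(V<60)&(abs(z-.12)<.008); comps(hb,'handle',20)
d=load('side'); cv2.imwrite('pics/crop1.png',cv2.resize(d['color'][100:380,120:370],None,fx=2.2,fy=2.1,interpolation=cv2.INTER_CUBIC)[:600,:800])
E
```

```text
side red px [308.  62.] 202 med [0.9345 0.5029 0.0013] zmax 0.0038 x [0.922 0.95 ] y [0.417 0.597]
side red px [468. 234.] 2853 med [ 0.9343 -0.2306  0.0018] zmax 0.0043 x [0.92  0.949] y [-0.466  0.181]
side red px [240. 291.] 278 med [ 0.4332 -0.1986  0.1047] zmax 0.1082 x [0.424 0.445] y [-0.204 -0.182]
side red px [186. 311.] 113 med [ 0.3432 -0.1748  0.0645] zmax 0.0681 x [0.337 0.35 ] y [-0.178 -0.165]
side red px [250. 354.] 119 med [ 0.4104 -0.2894  0.066 ] zmax 0.069 x [0.404 0.417] y [-0.293 -0.28 ]
side yel px [268. 124.] 1069 med [0.6221 0.1136 0.1574] zmax 0.1679 x [0.587 0.673] y [0.081 0.144]
side headtop px [239. 286.] 135 med [ 0.4346 -0.1929  0.1066] zmax 0.1084 x [0.424 0.445] y [-0.203 -0.182]
side lid ((452.1670837402344, 89.3138198852539), (210.7389373779297, 203.80194091796875), 60.7373161315918) [[311.79998779296875, 47.20000076293945], [489.6000061035156, -52.400001525878906], [592.5999755859375, 131.39999389648438], [414.79998779296875, 231.0]] 0.12246634773797915
side blk px [241. 303.] 1110 med [ 0.429  -0.2028  0.0616] zmax 0.0637 x [0.398 0.471] y [-0.23
[... 861 characters left out ...]
x [219. 191.] 30 med [ 0.4383 -0.1905  0.1072] zmax 0.1087 x [0.429 0.446] y [-0.197 -0.181]
scene lid ((465.77459716796875, 116.39318084716797), (156.0294189453125, 209.0366668701172), 59.7993049621582) [[336.20001220703125, 101.5], [516.9000244140625, -3.5999999046325684], [595.4000244140625, 131.1999969482422], [414.70001220703125, 236.39999389648438]] 0.1233508273654828
scene blk px [221. 210.] 389 med [ 0.4504 -0.1858  0.0623] zmax 0.0651 x [0.403 0.475] y [-0.227 -0.151]
scene holder ((436.6441345214844, -189.10006713867188), (70.03913879394531, 73.97505187988281), 73.03898620605469)
scene handle px [311. 177.] 311 med [0.4127 0.013  0.1236] zmax 0.127 x [0.36  0.479] y [-0.022  0.072]
```

View pics/crop1.png

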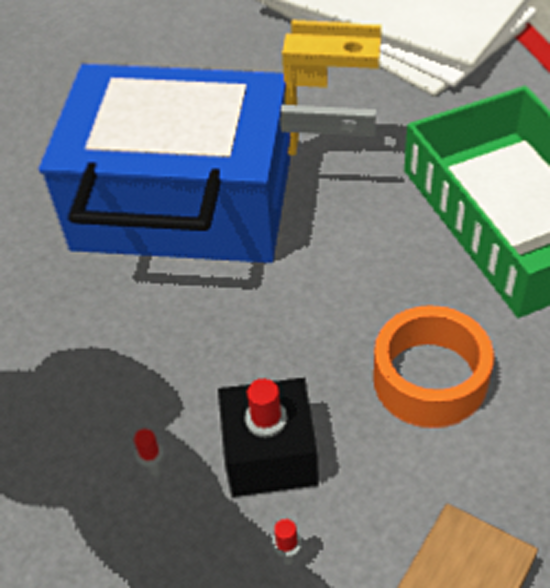

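Crop: the chosen pin at crop (264,400) has the thick 24 mm head and visible collar, in the black holder. The two lookalikes at (147,445) and (286,535) are clearly smaller. The bracket hole is at crop (353,47).

```bash
python3 - <<'E'
from h import *
s=load('side'); c=load('scene')
X=np.array([.5,.866]);Y=np.array([-.866,.5])
print('brk hole', onz(s,120+353/2.2,100+47/2.1,.159), 'platehole', onz(s,120+349/2.2,100+125/2.1,.119))
for d in(s,c):
    P=cloud(d);V=d['color'].max(-1);z=P[...,2];m=(V<60)&(abs(z-.121)<.01)&(abs(P[...,0]-.41)<.1)&(abs(P[...,1]-.02)<.08)
    q=P[m]; bx=q[:,:2]@X; by=q[:,:2]@Y
    rc=cv2.minAreaRect((q[:,:2]*1000).astype(np.float32));print(rc,cv2.boxPoints(rc).round(0).tolist())
    f=bx<bx.min()+.016; print('bar',np.median(q[f],0),by[f].min(),by[f].max(),bx.min(), np.percentile(bx[f],[5,50,95]))
    # lid top plane corners
    hsv=cv2.cvtColor(d['color'],cv2.COLOR_BGR2HSV); m=(abs(z-.123)<.004)&(P[...,0]>.25)&(P[...,0]<.65)&((hsv[...,1]>150)&(abs(hsv[...,0].astype(int)-112)<12)|(d['color'].min(-1)>170))&(abs(P[...,1]-.1)<.2)
    k,l,st,cc=cv2.connectedComponentsWithStats(m.astype(np.uint8));i=1+st[1:,4].argmax()
    rc=cv2.minAreaRect((P[l==i][:,:2]*1000).astype(np.float32));print('lid',rc)
E
```

```text
brk hole [0.64746181 0.09842019 0.159     ] platehole [0.61518827 0.03827558 0.119     ]
((417.18414306640625, 26.406513214111328), (68.20264434814453, 120.83070373535156), 60.56756591796875) [[348.0, 26.0], [453.0, -33.0], [487.0, 26.0], [381.0, 86.0]]
bar [4.03761071e-01 3.38440196e-04 1.23120920e-01] -0.408640508773557 -0.2878608881655547 0.19724966414061032 [0.19879441 0.20220564 0.20937904]
lid ((497.0028076171875, 80.10533905029297), (182.23489379882812, 290.6191101074219), 60.56082534790039)
((419.77655029296875, 28.302459716796875), (66.35409545898438, 120.37297058105469), 63.766937255859375) [[351.0, 25.0], [459.0, -28.0], [488.0, 31.0], [380.0, 85.0]]
bar [0.40989268 0.0064469  0.12406715] -0.40707979828057833 -0.29026156105471107 0.20317130486880575 [0.20560791 0.21076004 0.21650056]
lid ((466.3836975097656, 117.43975067138672), (153.6074981689453, 209.0366668701172), 59.7993049621582)
```

{"fn": "play_rows", "kwargs": {
  "slide": [
    [0,0,0],
    [0,0,0],
    [0,0,0],
    [0,0,0],
    [0,0,0],
    [0,0,0],
    [0,0,0],
    [0,0,0]
  ],
  "dr": [
    [0,0,-8],
    [0,0,-8],
    [0,0,-8],
    [0,0,-8],
    [0,0,-8],
    [0,0,-8],
    [0,0,-8],
    [0,0,-8]
  ],
  "fingers": [45,45,45,45,45,45,45,45]
}}

```text
clock: 0.9
tcp_pos: [0.2789, -0.5868, 0.2308]
tool_rot: [-3.141, -0.001, 1.567]
contact_force: [-0.2, 0.0, 0.1]
width: 0.0386
finger_force: 0.0
```

{"fn": "play_rows", "kwargs": {
  "slide": [
    [0,0,0],
    [0,0,0],
    [0,0,0],
    [0,0,0],
    [0,0,0],
    [0,0,0],
    [0,0,0],
    [0,0,0]
  ],
  "dr": [
    [0,0,-7.6],
    [0,0,-7.6],
    [0,0,-7.6],
    [0,0,-7.6],
    [0,0,-7.6],
    [0,0,-7.6],
    [0,0,-7.6],
    [0,0,-7.6]
  ],
  "fingers": [45,45,45,45,45,45,45,45]
}}

```text
clock: 1.7
tcp_pos: [0.2789, -0.5868, 0.2308]
tool_rot: [3.141, -0.001, 2.627]
contact_force: [0.1, -0.0, 0.5]
width: 0.0385
finger_force: 0.0
```

```bash
cat >> h.py <<'E'
from scipy.spatial.transform import Rotation as Ro
def go(*tgts):
    """successive TCP targets -> tool-frame slides in cm, orientation held"""
    o=r.get_obs(); R=Ro.from_euler('xyz',o['tool_rot']); p=o['tcp_pos']
    print('tcp',p.round(4),'rpy',np.degrees(o['tool_rot']).round(2),'q',o['qpos'].round(2),'t',o['clock'],'F',np.round(o['contact_force'],1),'w',round(o['width'],4))
    for t in tgts:
        s=R.inv().apply(np.array(t)-p)*100; print(t,'slide',s.round(2),'rows',np.ceil(np.linalg.norm(s)/5)); p=np.array(t)
E
python3 -c "
from h import *
go([.4276,-.0113,.25],[.4276,-.0113,.16],[.4276,-.0113,.1])"
```

```text
tcp [ 0.2789 -0.5868  0.2308] rpy [ 1.7997e+02 -4.0000e-02  1.5053e+02] q [ 1.26  0.35 -0.27  1.45  0.09  1.35  2.05] t 1.7 F [ 0.1 -0.   0.5] w 0.0385
[0.4276, -0.0113, 0.25] slide [15.37 57.42 -1.88] rows 12.0
[0.4276, -0.0113, 0.16] slide [-0.01 -0.    9.  ] rows 2.0
[0.4276, -0.0113, 0.1] slide [-0. -0.  6.] rows 2.0
```

{"fn": "play_rows", "kwargs": {
  "slide": [
    [1,3.6,-0.1],
    [1,3.6,-0.1],
    [1,3.6,-0.1],
    [1,3.6,-0.1],
    [1,3.6,-0.1],
    [1,3.6,-0.1],
    [1,3.6,-0.1],
    [1,3.6,-0.1]
  ],
  "dr": [
    [0,0,0],
    [0,0,0],
    [0,0,0],
    [0,0,0],
    [0,0,0],
    [0,0,0],
    [0,0,0],
    [0,0,0]
  ],
  "fingers": [45,45,45,45,45,45,45,45]
}}

```text
clock: 2.5
tcp_pos: [0.3526, -0.2957, 0.2391]
tool_rot: [-3.142, -0.0, 2.622]
contact_force: [0.1, 0.6, -0.6]
width: 0.0383
finger_force: 0.0
```

{"fn": "play_rows", "kwargs": {
  "slide": [
    [1,3.6,0],
    [1,3.6,0],
    [1,3.6,0],
    [1,3.6,0],
    [1,3.6,0],
    [1,3.6,0],
    [0.4,3.6,0],
    [0,3.4,0]
  ],
  "dr": [
    [0,0,0],
    [0,0,0],
    [0,0,0],
    [0,0,0],
    [0,0,0],
    [0,0,0],
    [0,0,0],
    [0,0,0]
  ],
  "fingers": [45,45,45,45,45,45,45,45]
}}

```text
clock: 3.3
tcp_pos: [0.4391, -0.0155, 0.2394]
tool_rot: [-3.141, 0.001, 2.622]
contact_force: [0.1, -0.9, 0.6]
width: 0.0384
finger_force: 0.0
```

```bash
python3 -c "
from h import *
go([.4276,-.0113,.25],[.4276,-.0113,.16],[.4276,-.0113,.1])
d=cam('wrist'); cv2.imwrite('pics/w1.png',d['color'])"
```

```text
tcp [ 0.4391 -0.0155  0.2394] rpy [-1.7996e+02  4.0000e-02  1.5025e+02] q [ 0.83 -0.09 -0.83  1.9  -0.07  1.31  1.07] t 3.3 F [ 0.1 -0.9  0.6] w 0.0384
[0.4276, -0.0113, 0.25] slide [ 1.2  -0.2  -1.06] rows 1.0
[0.4276, -0.0113, 0.16] slide [0.01 0.01 9.  ] rows 2.0
[0.4276, -0.0113, 0.1] slide [0. 0. 6.] rows 2.0
```

View pics/w1.png

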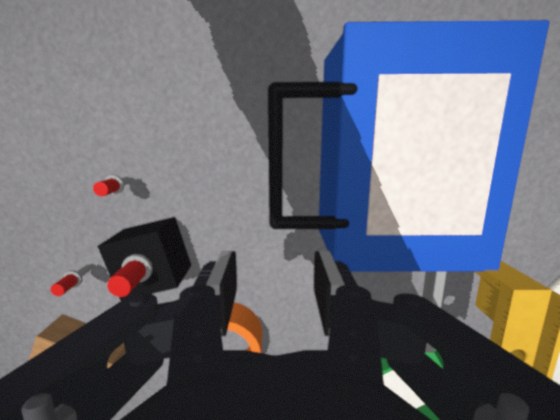

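Wrist view: the handle bar runs vertically at column ~276 (rows 90–222), centred between the fingers (columns ~225 and ~325) and parallel to the pads. The bracket is at lower right.

```bash
python3 -c "
from h import *
d=load('wrist')
a=onz(d,276,90,.123);b=onz(d,276,222,.123);print(a,b,(a+b)/2,np.linalg.norm(a-b))
m=((a+b)/2); print('target',m+.028*(b-a)/np.linalg.norm(b-a))
"
```

```text
[0.3553065  0.03415471 0.123     ] [ 0.44896703 -0.01917785  0.123     ] [0.40213677 0.00748843 0.123     ] 0.10778060217960438
target [ 0.42646856 -0.00636668  0.123     ]
```

{"fn": "play_rows", "kwargs": {
  "slide": [
    [1.2,0,0],
    [0,0,2.5],
    [0,0,2.5],
    [0,0,2.5],
    [0,0,2],
    [0,0,2],
    [0,0,1.4],
    [0,0,0]
  ],
  "dr": [
    [0,0,0],
    [0,0,0],
    [0,0,0],
    [0,0,0],
    [0,0,0],
    [0,0,0],
    [0,0,0],
    [0,0,0]
  ],
  "fingers": [45,45,45,45,45,45,45,45]
}}

```text
clock: 4.15
tcp_pos: [0.4272, -0.0112, 0.1086]
tool_rot: [-3.141, -0.004, 2.622]
contact_force: [0.2, 0.2, 0.2]
width: 0.0387
finger_force: 0.0
```

```bash
python3 -c "
from h import *
go([.427,-.0086,.1])
d=cam('side'); cv2.imwrite('pics/s2.png',cv2.resize(d['color'][100:320,80:340],None,fx=2.5,fy=2.5))"
```

```text
tcp [ 0.4272 -0.0112  0.1086] rpy [-179.96   -0.2   150.24] q [ 0.8   0.04 -0.88  2.09  0.04  1.03  0.96] t 4.15 F [0.2 0.2 0.2] w 0.0387
[0.427, -0.0086, 0.1] slide [0.14 0.22 0.86] rows 1.0
```

View pics/s2.png

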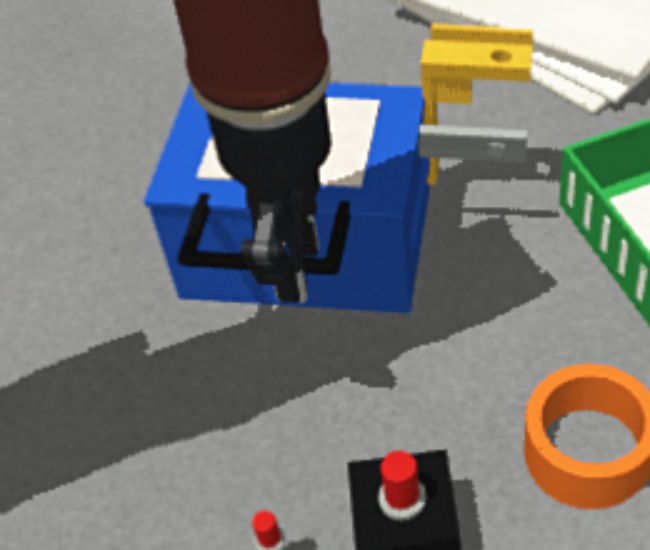

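The fingers straddle the bar at crop (275,260), clear of both rods. Lower a little and close.

{"fn": "play_rows", "kwargs": {
  "slide": [
    [0,0.1,0.7],
    [0,0,0],
    [0,0,0],
    [0,0,0],
    [0,0,0],
    [0,0,0],
    [0,0,0],
    [0,0,0]
  ],
  "dr": [
    [0,0,0],
    [0,0,0],
    [0,0,0],
    [0,0,0],
    [0,0,0],
    [0,0,0],
    [0,0,0],
    [0,0,0]
  ],
  "fingers": [45,45,0,0,0,0,0,0]
}}

```text
clock: 5.0
tcp_pos: [0.4298, -0.0099, 0.1039]
tool_rot: [3.141, 0.001, 2.622]
contact_force: [0.7, 3.9, 6.6]
width: 0.01
finger_force: 58.7
```

```bash
python3 -c "
from h import *
go()
# arc in tool frame: y=box +x, z down ; radius .205, bar z offset .004
R=np.hypot(.205,.004);a0=np.arctan2(.004,.205)
ps=[(-R*np.cos(a0+a),R*np.sin(a0+a)) for a in np.radians(np.linspace(0,101,41))]
print((np.diff(np.array(ps),axis=0)*100).round(2).tolist())"
```

```text
tcp [ 0.4298 -0.0099  0.1039] rpy [1.7995e+02 5.0000e-02 1.5025e+02] q [ 0.8   0.06 -0.88  2.09  0.05  1.01  0.94] t 5.0 F [0.7 3.9 6.6] w 0.01
[[0.04, 0.9], [0.08, 0.9], [0.12, 0.9], [0.16, 0.89], [0.2, 0.88], [0.23, 0.87], [0.27, 0.86], [0.31, 0.85], [0.35, 0.83], [0.38, 0.82], [0.42, 0.8], [0.45, 0.78], [0.49, 0.76], [0.52, 0.74], [0.55, 0.71], [0.58, 0.69], [0.61, 0.66], [0.64, 0.64], [0.67, 0.61], [0.7, 0.58], [0.72, 0.55], [0.74, 0.51], [0.77, 0.48], [0.79, 0.45], [0.8, 0.41], [0.82, 0.37], [0.84, 0.34], [0.85, 0.3], [0.86, 0.26], [0.88, 0.22], [0.88, 0.19], [0.89, 0.15], [0.9, 0.11], [0.9, 0.07], [0.9, 0.03], [0.9, -0.01], [0.9, -0.05], [0.9, -0.09], [0.89, -0.13], [0.89, -0.17]]
```

{"fn": "play_rows", "kwargs": {
  "slide": [
    [0,0.04,-0.9],
    [0,0.08,-0.9],
    [0,0.12,-0.9],
    [0,0.16,-0.9],
    [0,0.2,-0.88],
    [0,0.23,-0.87],
    [0,0.27,-0.86],
    [0,0.3,-0.85]
  ],
  "dr": [
    [0,0,0],
    [0,0,0],
    [0,0,0],
    [0,0,0],
    [0,0,0],
    [0,0,0],
    [0,0,0],
    [0,0,0]
  ],
  "fingers": [0,0,0,0,0,0,0,0]
}}

```text
clock: 5.8
tcp_pos: [0.4362, 0.0016, 0.1743]
tool_rot: [-3.141, 0.0, 2.622]
contact_force: [5.0, 1.0, -4.9]
width: 0.0098
finger_force: 58.3
```

{"fn": "play_rows", "kwargs": {
  "slide": [
    [0,0.35,-0.83],
    [0,0.38,-0.82],
    [0,0.42,-0.8],
    [0,0.45,-0.78],
    [0,0.49,-0.76],
    [0,0.52,-0.74],
    [0,0.55,-0.71],
    [0,0.58,-0.69]
  ],
  "dr": [
    [0,0,0],
    [0,0,0],
    [0,0,0],
    [0,0,0],
    [0,0,0],
    [0,0,0],
    [0,0,0],
    [0,0,0]
  ],
  "fingers": [0,0,0,0,0,0,0,0]
}}

```text
clock: 6.6
tcp_pos: [0.4536, 0.0323, 0.2357]
tool_rot: [-3.137, -0.001, 2.62]
contact_force: [-6.1, -8.7, 4.8]
width: 0.0097
finger_force: 58.5
```

{"fn": "play_rows", "kwargs": {
  "slide": [
    [0,0.61,-0.66],
    [0,0.64,-0.64],
    [0,0.67,-0.61],
    [0,0.7,-0.58],
    [0,0.72,-0.55],
    [0,0.74,-0.51],
    [0,0.77,-0.48],
    [0,0.79,-0.45]
  ],
  "dr": [
    [0,0,0],
    [0,0,0],
    [0,0,0],
    [0,0,0],
    [0,0,0],
    [0,0,0],
    [0,0,0],
    [0,0,0]
  ],
  "fingers": [0,0,0,0,0,0,0,0]
}}

```text
clock: 7.4
tcp_pos: [0.4815, 0.0814, 0.2821]
tool_rot: [-3.136, -0.001, 2.62]
contact_force: [-14.0, -8.6, 23.0]
width: 0.0098
finger_force: 62.3
```

```bash
python3 -c "
from h import *
go()
d=cam('side'); cv2.imwrite('pics/s3.png',d['color'])"
```

```text
tcp [0.4815 0.0814 0.2821] rpy [-1.797e+02 -5.000e-02  1.501e+02] q [ 0.71  0.04 -0.98  1.73  0.04  1.4   0.78] t 7.4 F [-14.   -8.6  23. ] w 0.0098
```

View pics/s3.png

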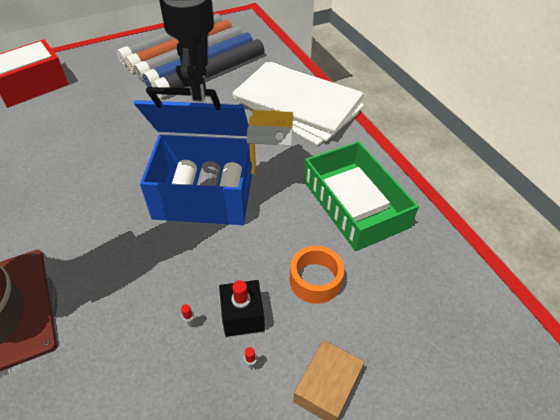

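The lid is about 60° open and held by the handle. The outward radial force shows my arc is slightly inside the true one, so I'll lift a bit extra.

{"fn": "play_rows", "kwargs": {
  "slide": [
    [0,0.7,-0.55],
    [0,0.8,-0.45],
    [0,0.84,-0.34],
    [0,0.85,-0.3],
    [0,0.86,-0.26],
    [0,0.88,-0.22],
    [0,0.88,-0.19],
    [0,0.89,-0.15]
  ],
  "dr": [
    [0,0,0],
    [0,0,0],
    [0,0,0],
    [0,0,0],
    [0,0,0],
    [0,0,0],
    [0,0,0],
    [0,0,0]
  ],
  "fingers": [0,0,0,0,0,0,0,0]
}}

```text
clock: 8.25
tcp_pos: [0.5158, 0.1425, 0.3054]
tool_rot: [3.141, -0.001, 2.623]
contact_force: [-5.8, -2.1, 6.3]
width: 0.0095
finger_force: 62.6
```

{"fn": "play_rows", "kwargs": {
  "slide": [
    [0,0.85,-0.12],
    [0,0.85,-0.08],
    [0,0.85,-0.04],
    [0,0.85,0],
    [0,0.85,0.04],
    [0,0.85,0.08],
    [0,0.85,0.12],
    [0,0.85,0.15]
  ],
  "dr": [
    [0,0,0],
    [0,0,0],
    [0,0,0],
    [0,0,0],
    [0,0,0],
    [0,0,0],
    [0,0,0],
    [0,0,0]
  ],
  "fingers": [0,0,0,0,0,0,0,0]
}}

```text
clock: 9.05
tcp_pos: [0.5496, 0.2017, 0.3029]
tool_rot: [3.141, -0.001, 2.623]
contact_force: [-4.9, 2.5, 2.5]
width: 0.0093
finger_force: 63.9
```

{"fn": "play_rows", "kwargs": {
  "slide": [
    [0,0,0],
    [0,0,0],
    [0,0.4,0],
    [0,0.3,0],
    [0,0,-2],
    [0,0,-3],
    [0,0,-3],
    [0,0,-2]
  ],
  "dr": [
    [0,0,0],
    [0,0,0],
    [0,0,0],
    [0,0,0],
    [0,0,0],
    [0,0,0],
    [0,0,0],
    [0,0,0]
  ],
  "fingers": [45,45,45,45,45,45,45,45]
}}

```text
clock: 9.85
tcp_pos: [0.5536, 0.2065, 0.4054]
tool_rot: [3.14, 0.001, 2.621]
contact_force: [0.0, -0.6, -0.6]
width: 0.0384
finger_force: 0.0
```

```bash
python3 -c "
from h import *
go([.53,.02,.38],[.436,-.191,.26],[.436,-.191,.15])
d=cam('side'); cv2.imwrite('pics/s4.png',cv2.resize(d['color'][50:250,120:320],None,fx=3,fy=3,interpolation=cv2.INTER_CUBIC))"
```

```text
tcp [0.5536 0.2065 0.4054] rpy [1.7991e+02 8.0000e-02 1.5019e+02] q [ 0.33  0.32 -1.02  1.27  0.27  1.7   0.42] t 9.85 F [ 0.  -0.6 -0.6] w 0.0384
[0.53, 0.02, 0.38] slide [ -7.22 -17.36   2.52] rows 4.0
[0.436, -0.191, 0.26] slide [ -2.31 -23.    11.97] rows 6.0
[0.436, -0.191, 0.15] slide [ 0.02 -0.02 11.  ] rows 3.0
```

View pics/s4.png

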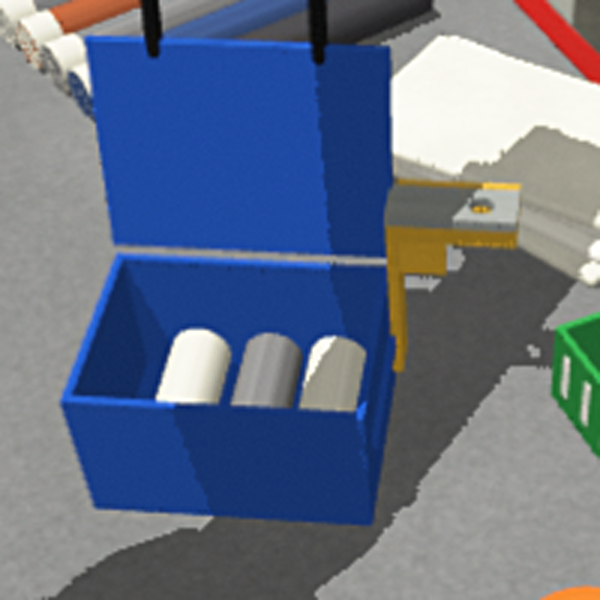

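The lid rests on its stop, with the plate level and holes lined up at crop (482,207). Now over to the pin.

{"fn": "play_rows", "kwargs": {
  "slide": [
    [-1.8,-4.3,0],
    [-1.8,-4.3,0.5],
    [-1.8,-4.3,1],
    [-1.8,-4.4,1],
    [-0.4,-4,2],
    [-0.4,-4,2],
    [-0.4,-4,2],
    [-0.4,-4,2]
  ],
  "dr": [
    [0,0,0],
    [0,0,0],
    [0,0,0],
    [0,0,0],
    [0,0,0],
    [0,0,0],
    [0,0,0],
    [0,0,0]
  ],
  "fingers": [60,60,60,60,60,60,60,60]
}}

```text
clock: 10.7
tcp_pos: [0.4633, -0.1281, 0.2976]
tool_rot: [-3.141, 0.001, 2.621]
contact_force: [-0.5, -0.3, -0.5]
width: 0.0511
finger_force: 0.0
```

{"fn": "play_rows", "kwargs": {
  "slide": [
    [-0.4,-3.5,2],
    [-0.3,-3.5,2],
    [0,0,0],
    [0,0,0],
    [0,0,0],
    [0,0,0],
    [0,0,0],
    [0,0,0]
  ],
  "dr": [
    [0,0,0],
    [0,0,0],
    [0,0,0],
    [0,0,0],
    [0,0,0],
    [0,0,0],
    [0,0,0],
    [0,0,0]
  ],
  "fingers": [60,60,60,60,60,60,60,60]
}}

```text
clock: 11.5
tcp_pos: [0.436, -0.1901, 0.2584]
tool_rot: [3.142, 0.0, 2.623]
contact_force: [0.6, 0.4, -0.6]
width: 0.0512
finger_force: 0.0
```

```bash
python3 -c "
from h import *
go([.436,-.191,.073])
s=load('side'); print('plate hole',onz(s,120+482/3,50+207/3,.169))
d=cam('wrist'); P=cloud(d); hsv=cv2.cvtColor(d['color'],cv2.COLOR_BGR2HSV)
m=((hsv[...,0]<6)|(hsv[...,0]>174))&(hsv[...,1]>150)
m=m&(abs(P[...,2]-.107)<.003)
k,l,st,cc=cv2.connectedComponentsWithStats(m.astype(np.uint8))
for i in range(1,k):
  if st[i,4]>30: print(cc[i],st[i],onz(d,*cc[i],.107), P[l==i].mean(0))
cv2.imwrite('pics/w2.png',d['color'])"
```

```text
tcp [ 0.436  -0.1901  0.2584] rpy [1.8000e+02 3.0000e-02 1.5029e+02] q [ 1.09 -0.   -0.76  1.8  -0.    1.34  1.38] t 11.5 F [ 0.6  0.4 -0.6] w 0.0512
[0.436, -0.191, 0.073] slide [-0.04 -0.08 18.54] rows 4.0
plate hole [0.64703083 0.09676412 0.169     ]
[273.17281106 198.92165899] [262 187  24  24 434] [ 0.43340405 -0.18958857  0.107     ] [ 0.43347477 -0.18962994  0.10675701]
```

View pics/w2.png

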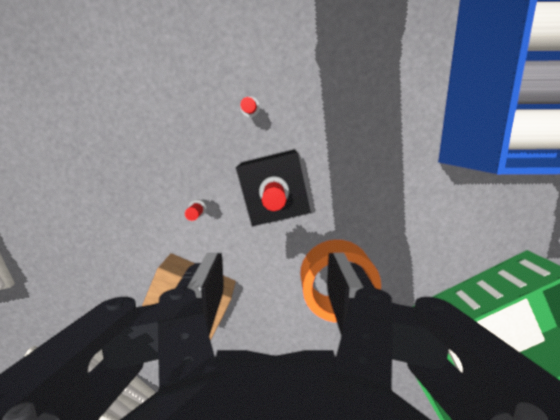

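Wrist view: the pin head at (273,199) lies midway between the fingers (columns 215/340), and the small lookalikes at (249,105) and (195,211) are clear of them. Descending.

{"fn": "play_rows", "kwargs": {
  "slide": [
    [0.1,-0.15,3],
    [0,0,3],
    [0,0,3],
    [0,0,3],
    [0,0,2.5],
    [0,0,2],
    [0,0,2],
    [0,0,0]
  ],
  "dr": [
    [0,0,0],
    [0,0,0],
    [0,0,0],
    [0,0,0],
    [0,0,0],
    [0,0,0],
    [0,0,0],
    [0,0,0]
  ],
  "fingers": [60,60,60,60,60,60,60,60]
}}

```text
clock: 12.35
tcp_pos: [0.4325, -0.1905, 0.071]
tool_rot: [3.141, -0.004, 2.622]
contact_force: [0.0, 0.0, 0.8]
width: 0.0514
finger_force: 0.0
```

{"fn": "play_rows", "kwargs": {
  "slide": [
    [0,0,0],
    [0,0,0],
    [0,0,0],
    [0,0,0],
    [0,0,0],
    [0,0,0],
    [0,0,0],
    [0,0,0]
  ],
  "dr": [
    [0,0,0],
    [0,0,0],
    [0,0,0],
    [0,0,0],
    [0,0,0],
    [0,0,0],
    [0,0,0],
    [0,0,0]
  ],
  "fingers": [0,0,0,0,0,0,0,0]
}}

```text
clock: 13.15
tcp_pos: [0.4349, -0.1917, 0.0744]
tool_rot: [-3.141, 0.002, 2.622]
contact_force: [-1.6, 1.6, 7.3]
width: 0.0228
finger_force: 58.7
```

{"fn": "play_rows", "kwargs": {
  "slide": [
    [0,0,-1],
    [0,0,-2],
    [0,0,-3],
    [0,0,-4],
    [0,0,-4],
    [0,0,-4],
    [0,0,-3],
    [0,0,-2]
  ],
  "dr": [
    [0,0,0],
    [0,0,0],
    [0,0,0],
    [0,0,0],
    [0,0,0],
    [0,0,0],
    [0,0,0],
    [0,0,0]
  ],
  "fingers": [0,0,0,0,0,0,0,0]
}}

```text
clock: 13.95
tcp_pos: [0.4344, -0.1912, 0.3065]
tool_rot: [-3.141, 0.003, 2.622]
contact_force: [0.9, 0.6, -0.9]
width: 0.0223
finger_force: 58.9
```

```bash
python3 -c "
from h import *
go([.647,.098,.30])"
```

```text
tcp [ 0.4344 -0.1912  0.3065] rpy [-179.97    0.19  150.25] q [ 1.11 -0.03 -0.76  1.72 -0.02  1.44  1.41] t 13.95 F [ 0.9  0.6 -0.9] w 0.0223
[0.647, 0.098, 0.3] slide [-4.1  35.66  0.64] rows 8.0
```

{"fn": "play_rows", "kwargs": {
  "slide": [
    [-1,2,0],
    [-1,3,0],
    [-1,3,0],
    [-1.1,3,0],
    [0,3,0],
    [0,3,0],
    [0,3,0],
    [0,2,0]
  ],
  "dr": [
    [0,0,0],
    [0,0,0],
    [0,0,0],
    [0,0,0],
    [0,0,0],
    [0,0,0],
    [0,0,0],
    [0,0,0]
  ],
  "fingers": [0,0,0,0,0,0,0,0]
}}

```text
clock: 14.75
tcp_pos: [0.5791, -0.0185, 0.3039]
tool_rot: [3.141, -0.0, 2.624]
contact_force: [0.5, -0.1, -1.6]
width: 0.0225
finger_force: 59.0
```

{"fn": "play_rows", "kwargs": {
  "slide": [
    [0,2,0],
    [0,2,0.5],
    [0,2,0.5],
    [0,2,0.5],
    [0,2,0.5],
    [0,2,0.5],
    [0,1.6,0.5],
    [0,0,0]
  ],
  "dr": [
    [0,0,0],
    [0,0,0],
    [0,0,0],
    [0,0,0],
    [0,0,0],
    [0,0,0],
    [0,0,0],
    [0,0,0]
  ],
  "fingers": [0,0,0,0,0,0,0,0]
}}

```text
clock: 15.55
tcp_pos: [0.6459, 0.0995, 0.2729]
tool_rot: [3.141, -0.002, 2.625]
contact_force: [-0.9, -0.1, -0.6]
width: 0.0224
finger_force: 59.1
```

```bash
python3 -c "
from h import *
go([.647,.098,.27])
out=[]
for n,(u0,u1,v0,v1) in dict(side=(200,360,40,190),scene=(320,450,140,290)).items():
    d=cam(n); out.append(cv2.resize(d['color'][v0:v1,u0:u1],(400,400),interpolation=cv2.INTER_CUBIC))
cv2.imwrite('pics/c5.png',np.hstack(out))"
```

```text
tcp [0.6459 0.0995 0.2729] rpy [ 1.7997e+02 -1.0000e-01  1.5040e+02] q [ 0.42  0.47 -0.92  1.35  0.37  1.5   0.59] t 15.55 F [-0.9 -0.1 -0.6] w 0.0224
[0.647, 0.098, 0.27] slide [-0.17 -0.08  0.29] rows 1.0
```

View pics/c5.png

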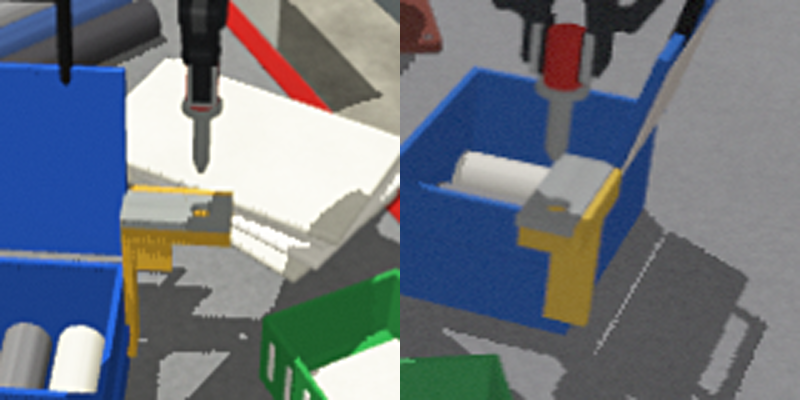

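Both views: the pin is held upright, with its tip at left panel (201,170) and right panel (558,158). The plate hole is at (203,211) and (560,209).

```bash
python3 -c "
from h import *
s=load('side');c=load('scene')
def rows(d,u0,u1,v0,v1,box):  # dark/bright centroid skip
    pass
for d,t,h in((s,(200+201/2.5,40+170/2.667),(200+203/2.5,40+211/2.667)),(c,(320+158/3.077,140+158/2.667),(320+160/3.077,140+209/2.667))):
    a=onz(d,*t,.2055);b=onz(d,*h,.169);print(a,b,(b-a)[:2]*1000)
d=s
"
```

```text
[0.64685079 0.09853985 0.2055    ] [0.64785263 0.09597231 0.169     ] [ 1.00184116 -2.56753887]
[0.64456829 0.10283645 0.2055    ] [0.65402906 0.10543231 0.169     ] [9.46077005 2.59585824]
```

```bash
python3 -c "
from h import *
X=np.array([.4970,.8678]);Y=np.array([-.8678,.4970])
for n in('side','scene'):
    d=load(n);P=cloud(d);q=P[...,:2]-[.647,.0985];bx=q@X*1000;by=q@Y*1000;z=P[...,2]*1000
    S=cv2.cvtColor(d['color'],cv2.COLOR_BGR2HSV)[...,1]
    m=(abs(bx)<45)&(by>-50)&(by<65)&(abs(z-169)<5)
    g=m&(S<90)
    print(n,'plate',g.sum(),'z',np.median(z[g]),'bx',np.percentile(bx[g],[1,99]).round(1),'by',np.percentile(by[g],[1,99]).round(1), cv2.minAreaRect(P[g][:,:2].astype(np.float32)*1000))
    print('yel',np.percentile(bx[m&(S>150)],[2,98]).round(1))
    o=d['world_from_camera']
    # pixels whose ray onto z=.169 lands near hole
    vs,us=np.where((z<164)&(z>20)); 
    L=[]
    for v,u in zip(vs,us):
        if abs(bx[v,u])<90 and abs(by[v,u])<90:
            w=onz(d,u,v,.169)[:2]-[.647,.0985]; a,b=w@X*1000,w@Y*1000
            if abs(a)<13 and abs(b)<13: L.append((u,v,round(a,1),round(b,1),round(z[v,u]),int(S[v,u])))
    L=np.array(L); print(len(L)); print(L[:60] if len(L)<61 else L[::len(L)//40])
"
```

```text
side plate 533 z 168.46691648487632 bx [-16.7  26.6] by [-24.3  64. ] ((632.4352416992188, 113.431884765625), (46.30868148803711, 89.73294830322266), 60.79181671142578)
yel [18.4 26.2]
22
[[ 2.79e+02  1.17e+02  4.70e+00  3.00e+00  1.63e+02  1.00e+01]
 [ 2.81e+02  1.17e+02  5.10e+00 -1.10e+00  1.63e+02  9.00e+00]
 [ 2.77e+02  1.18e+02  1.10e+00  6.80e+00  1.63e+02  9.00e+00]
 [ 2.78e+02  1.18e+02  1.30e+00  4.80e+00  1.62e+02  4.50e+01]
 [ 2.79e+02  1.18e+02  1.50e+00  2.70e+00  1.59e+02  9.50e+01]
 [ 2.80e+02  1.18e+02  1.60e+00  7.00e-01  1.61e+02  7.90e+01]
 [ 2.81e+02  1.18e+02  1.80e+00 -1.30e+00  1.59e+02  6.00e+01]
 [ 2.82e+02  1.18e+02  2.00e+00 -3.40e+00  1.61e+02  4.20e+01]
 [ 2.83e+02  1.18e+02  2.20e+00 -5.40e+00  1.62e+02  1.10e+01]
 [ 2.84e+02  1.18e+02  2.30e+00 -7.40e+00  1.64e+02  1.10e+01]
 [ 2.77e+02  1.19e+02 -2.10e+00  6.50e+00  1.59e+02  1.26e+02]
 [ 2.78e+02  1.19e+02 -2.00e+00  4.50e+00  1.58e+02  1.82e+02]
 [ 2.79e+02  1.19e+02 -1.80e+00  2.50e+00  1.58e+02  1.93e+02]
 [ 2.80e+02  1.19e+02 -1.60e+00  5.00e-01  1.57e+02  1.88e+02]
 [ 2.81e+02  1.19e+02 -1.40e+0
[... 974 characters left out ...]
0e+02]
 [ 3.70e+02  2.17e+02  4.70e+00 -0.00e+00  1.61e+02  1.11e+02]
 [ 3.71e+02  2.17e+02  6.40e+00  8.00e-01  1.60e+02  1.03e+02]
 [ 3.72e+02  2.17e+02  8.10e+00  1.60e+00  1.60e+02  7.80e+01]
 [ 3.73e+02  2.17e+02  9.80e+00  2.50e+00  1.62e+02  2.00e+01]
 [ 3.74e+02  2.17e+02  1.15e+01  3.30e+00  1.62e+02  5.00e+00]
 [ 3.69e+02  2.18e+02  4.00e+00 -4.00e+00  1.60e+02  1.53e+02]
 [ 3.70e+02  2.18e+02  5.70e+00 -3.20e+00  1.58e+02  1.74e+02]
 [ 3.71e+02  2.18e+02  7.40e+00 -2.30e+00  1.59e+02  1.65e+02]
 [ 3.72e+02  2.18e+02  9.10e+00 -1.50e+00  1.59e+02  1.54e+02]
 [ 3.73e+02  2.18e+02  1.08e+01 -7.00e-01  1.58e+02  9.60e+01]
 [ 3.74e+02  2.18e+02  1.25e+01  1.00e-01  1.60e+02  1.00e+01]]
```

{"fn": "play_rows", "kwargs": {
  "slide": [
    [0,0.1,1],
    [0,0,1],
    [0,0,0.8],
    [0,0,0.2],
    [0,0,0],
    [0,0,0],
    [0,0,0],
    [0,0,0]
  ],
  "dr": [
    [0,0,0],
    [0,0,0],
    [0,0,0],
    [0,0,0],
    [0,0,0],
    [0,0,0],
    [0,0,0],
    [0,0,0]
  ],
  "fingers": [0,0,0,0,0,0,0,0]
}}

```text
clock: 16.45
tcp_pos: [0.647, 0.0982, 0.2435]
tool_rot: [3.141, 0.0, 2.622]
contact_force: [-0.3, -0.6, -1.0]
width: 0.0221
finger_force: 59.1
```

```bash
python3 -c "
from h import *
go([.646,.0995,.24])
out=[]
for n,(u0,v0,w,h) in dict(side=(250,75,60,60),scene=(340,175,60,60),wrist=(140,60,280,280)).items():
    d=cam(n); out.append(cv2.resize(d['color'][v0:v0+h,u0:u0+w],(266,266*h//w),interpolation=cv2.INTER_CUBIC))
cv2.imwrite('pics/c6.png',np.hstack(out))"
```

```text
tcp [0.647  0.0982 0.2435] rpy [1.7998e+02 2.0000e-02 1.5023e+02] q [ 0.42  0.48 -0.91  1.4   0.38  1.44  0.57] t 16.45 F [-0.3 -0.6 -1. ] w 0.0221
[0.646, 0.0995, 0.24] slide [0.15 0.06 0.35] rows 1.0
```

View pics/c6.png

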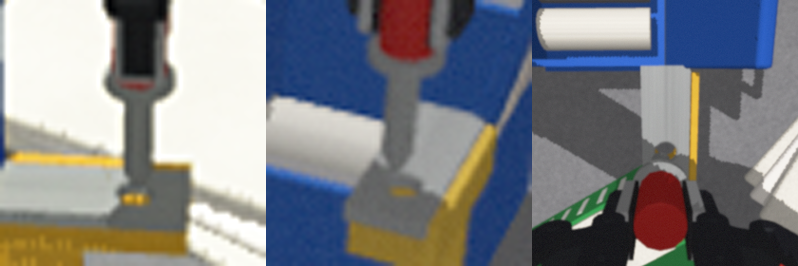

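Tip is just above the hole. Side panel: tip (137,188), hole column ~134; scene panel: tip (397,165), hole column ~403. So the pin needs about 2 mm in box +x and 2 mm in box +y. Correcting, then entering carefully.

{"fn": "play_rows", "kwargs": {
  "slide": [
    [0.18,0.19,0],
    [0,0,0.3],
    [0,0,0.3],
    [0,0,0.3],
    [0,0,0.3],
    [0,0,0.3],
    [0,0,0],
    [0,0,0]
  ],
  "dr": [
    [0,0,0],
    [0,0,0],
    [0,0,0],
    [0,0,0],
    [0,0,0],
    [0,0,0],
    [0,0,0],
    [0,0,0]
  ],
  "fingers": [0,0,0,0,0,0,0,0]
}}

```text
clock: 17.4
tcp_pos: [0.6462, 0.1006, 0.2281]
tool_rot: [-3.142, -0.0, 2.622]
contact_force: [-0.6, 0.3, -1.0]
width: 0.0225
finger_force: 59.2
```

{"fn": "play_rows", "kwargs": {
  "slide": [
    [0,0,0.2],
    [0,0,0.2],
    [0,0,0.2],
    [0,0,0.2],
    [0,0,0.2],
    [0,0,0],
    [0,0,0],
    [0,0,0]
  ],
  "dr": [
    [0,0,0],
    [0,0,0],
    [0,0,0],
    [0,0,0],
    [0,0,0],
    [0,0,0],
    [0,0,0],
    [0,0,0]
  ],
  "fingers": [0,0,0,0,0,0,0,0]
}}

```text
clock: 18.2
tcp_pos: [0.6462, 0.1006, 0.2179]
tool_rot: [-3.141, -0.0, 2.622]
contact_force: [1.3, 0.8, -1.9]
width: 0.0221
finger_force: 59.0
```

{"fn": "play_rows", "kwargs": {
  "slide": [
    [0,0,0.25],
    [0,0,0.25],
    [0,0,0.25],
    [0,0,0.25],
    [0,0,0.25],
    [0,0,0.25],
    [0,0,0.25],
    [0,0,0]
  ],
  "dr": [
    [0,0,0],
    [0,0,0],
    [0,0,0],
    [0,0,0],
    [0,0,0],
    [0,0,0],
    [0,0,0],
    [0,0,0]
  ],
  "fingers": [0,0,0,0,0,0,0,0]
}}

```text
clock: 19.0
tcp_pos: [0.6464, 0.101, 0.2003]
tool_rot: [3.141, -0.0, 2.622]
contact_force: [3.8, 3.6, -1.5]
width: 0.0226
finger_force: 59.2
```

{"fn": "play_rows", "kwargs": {
  "slide": [
    [0,0.08,0.25],
    [0,0,0.25],
    [0,0,0.25],
    [0,0,0.25],
    [0,0,0.25],
    [0,0,0.25],
    [0,0,0.2],
    [0,0,0]
  ],
  "dr": [
    [0,0,0],
    [0,0,0],
    [0,0,0],
    [0,0,0],
    [0,0,0],
    [0,0,0],
    [0,0,0],
    [0,0,0]
  ],
  "fingers": [0,0,0,0,0,0,0,0]
}}

```text
clock: 19.8
tcp_pos: [0.6465, 0.1013, 0.1831]
tool_rot: [-3.141, -0.0, 2.622]
contact_force: [3.2, 0.9, -2.7]
width: 0.0225
finger_force: 59.3
```

Collar should be ~1.5 mm above the plate; press on gently until force appears.

{"fn": "play_rows", "kwargs": {
  "slide": [
    [0,0,0.05],
    [0,0,0.05],
    [0,0,0.05],
    [0,0,0.05],
    [0,0,0],
    [0,0,0],
    [0,0,0],
    [0,0,0]
  ],
  "dr": [
    [0,0,0],
    [0,0,0],
    [0,0,0],
    [0,0,0],
    [0,0,0],
    [0,0,0],
    [0,0,0],
    [0,0,0]
  ],
  "fingers": [0,0,0,0,0,0,0,0]
}}

```text
clock: 20.6
tcp_pos: [0.6466, 0.1013, 0.1816]
tool_rot: [-3.142, -0.0, 2.622]
contact_force: [1.4, 1.9, 0.5]
width: 0.0226
finger_force: 59.4
```

{"fn": "play_rows", "kwargs": {
  "slide": [
    [0,0,0.05],
    [0,0,0.05],
    [0,0,0.05],
    [0,0,0.05],
    [0,0,0],
    [0,0,0],
    [0,0,0],
    [0,0,0]
  ],
  "dr": [
    [0,0,0],
    [0,0,0],
    [0,0,0],
    [0,0,0],
    [0,0,0],
    [0,0,0],
    [0,0,0],
    [0,0,0]
  ],
  "fingers": [0,0,0,0,0,0,0,0]
}}

```text
clock: 21.4
tcp_pos: [0.6467, 0.1014, 0.1814]
tool_rot: [-3.142, 0.001, 2.622]
contact_force: [-3.2, -0.7, 14.1]
width: 0.0225
finger_force: 60.8
```

Seated: 14 N upward, and the collar computes to 169 mm. Release and withdraw.

{"fn": "play_rows", "kwargs": {
  "slide": [
    [0,0,0],
    [0,0,0],
    [0,0,0],
    [0,0,0],
    [0,0,-0.5],
    [0,0,-1.5],
    [0,0,-3],
    [0,0,-3]
  ],
  "dr": [
    [0,0,0],
    [0,0,0],
    [0,0,0],
    [0,0,0],
    [0,0,0],
    [0,0,0],
    [0,0,0],
    [0,0,0]
  ],
  "fingers": [50,50,50,50,50,50,50,50]
}}

```text
clock: 22.2
tcp_pos: [0.6464, 0.1014, 0.2616]
tool_rot: [3.141, -0.0, 2.622]
contact_force: [-0.3, 0.0, 0.4]
width: 0.0428
finger_force: 0.0
```

{"fn": "play_rows", "kwargs": {
  "slide": [
    [0,0,-3],
    [0,0,-3],
    [0,0,-3],
    [0,0,-3],
    [0,0,0],
    [0,0,0],
    [0,0,0],
    [0,0,0]
  ],
  "dr": [
    [0,0,0],
    [0,0,0],
    [0,0,0],
    [0,0,0],
    [0,0,0],
    [0,0,0],
    [0,0,0],
    [0,0,0]
  ],
  "fingers": [50,50,50,50,50,50,50,50]
}}

```text
clock: 23.0
tcp_pos: [0.6463, 0.1011, 0.3787]
tool_rot: [-3.141, -0.001, 2.622]
contact_force: [-0.3, -0.4, 0.8]
width: 0.0426
finger_force: 0.0
```

```bash
python3 -c "
from h import *
go()
for n in('side','scene'):
    d=cam(n);P=cloud(d);hsv=cv2.cvtColor(d['color'],cv2.COLOR_BGR2HSV)
    red=((hsv[...,0]<6)|(hsv[...,0]>174))&(hsv[...,1]>150)&(np.hypot(P[...,0]-.646,P[...,1]-.1)<.05)
    q=P[red];print(n,len(q),'ztop',np.percentile(q[:,2],[2,50,98]).round(4),q.mean(0).round(4))
    t=red&(P[...,2]>np.percentile(q[:,2],97)-.004); print('top centre',P[t].mean(0).round(4))
    S=hsv[...,1]; g=(S<90)&(abs(P[...,2]-.169)<.005)&(np.hypot(P[...,0]-.632,P[...,1]-.113)<.06); print('plate z',np.median(P[g][:,2]),g.sum())
"
```

```text
tcp [0.6463 0.1011 0.3787] rpy [-1.7994e+02 -6.0000e-02  1.5022e+02] q [ 0.37  0.45 -0.92  1.15  0.36  1.7   0.6 ] t 23.0 F [-0.3 -0.4  0.8] w 0.0426
side 213 ztop [0.1757 0.2008 0.215 ] [0.6435 0.0939 0.1989]
top centre [0.6454 0.0975 0.2132]
plate z 0.1685759975750295 462
scene 265 ztop [0.1767 0.2023 0.5334] [0.6532 0.1008 0.2172]
top centre [0.6516 0.0879 0.5335]
plate z 0.1698607111926339 321
```

```bash
python3 -c "
from h import *
print(r.close_job())"
```

```text
the job is handed in; nothing more can be done
None
```

The job is handed in: the lid rests on its stop, and the red-headed pin is pushed through the plate and bracket and released. The collar sits flat (head top measured at about 214 mm, as expected), and I did not move the carton, tape roll or basket.

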